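Sort out the reject stoppers and snap the good one into a sample bottle

TASK

Three red stoppers stand in the oak rack; two are rejects, marked with a black disc on the knob and a black ring on the flange. First drop both rejects into the grey bin, then push the plain red stopper down into the mouth of the amber bottle in the wooden cradle until it snaps past the catches and sits on the rubber seal. Keep pressing it down so that the seal stays firmly squeezed, and finish like that, still holding it down; leave the two glasses and the black-capped flask where they stand.

Things in the scene. Friction and masses are not known exactly. Their poses are not given: they have to be found in the camera images.
- good: The good stopper: plain red, no black marks, 74 mm tall, about 60 g. White plug 26 mm long below, then a red flange 48 mm wide (26 to 32 mm above the tip), a neck 20 mm wide, and a knob (see good_knob). Origin: centre of the plug's tip, its lowest point; z points up through the knob. Starts upright in a rack hole, flange on the rack's top, origin 6 mm above the work surface.
- good_knob (a point): Centre of the good stopper's red cylindrical knob, 30 mm wide, 32 mm high (42 to 74 mm above the tip): this point is 58 mm above the plug tip.
- good_bead (a point): Middle of the good stopper's plug bead, 10 mm above the tip. The plug is 14 mm wide at the tip, tapers out to the 25 mm bead (9 to 11 mm above the tip), then narrows to an 18 mm waist under the flange.
- reject_a: A reject stopper: same shape, size, origin and axes as the good one, but with a black disc on top of the knob and a black ring on top of the flange. Starts upright in a rack hole, its origin 6 mm above the work surface.
- reject_b: The other reject stopper, black-marked, alike in every way to reject_a.
- reject_a_knob (a point): Centre of reject_a's knob, 58 mm above its plug tip along its z axis.
- reject_b_knob (a point): Centre of reject_b's knob, 58 mm above its plug tip along its z axis.
- rack: Fixed oak rack, 90 mm (x) by 250 mm (y) by 32 mm high, with three through holes 31 mm wide in a row along its y axis at -80, 0 and +80 mm, one stopper in each. Origin: centre of its underside. It may stand on either side of the bottle and be turned.
- bin: Fixed open grey reject bin, 200 mm (x) by 220 mm (y) by 70 mm high outside, walls and floor 5 mm. Origin: centre of its underside, on the work surface. It stands on the other side of the bottle from the rack. A reject counts when it lies or leans inside, let go.
- mouth (a point): Centre of the bottle's mouth, level with the top of the free rubber seal, 130 mm above the work surface; z up. The bottle is fixed: squat, amber, 88 mm wide, with a 50 mm wide aluminium collar, in a 120 mm square wooden cradle. Bore 33 mm wide, 33 mm deep. The plug goes in tip first, upright and centred. Tip 26 mm below this point: flange meets the seal; 31 mm below: hard stop.
- catches (a point): Centre of the four slippery sprung steel balls in the bore, 10.2 mm below the mouth, 19 mm between opposite balls. The push needed rises to about 10 N as the bead spreads them; with the plug tip some 20 to 22 mm below the mouth they snap over the bead, the push suddenly drops and the stopper pulls itself in.
- seal (a joint): Squeeze of the black rubber seal ring (45 mm wide) on the bottle's collar, in m: 0 free, 0.005 fully squeezed; it gives as a spring of about 2 N per mm and springs back when the push stops. Firmly squeezed means about half or more (the stopper's flange pushes it down; a stopper snapped in but not pressed leaves it nearly free).
- glass_a: Bystander: tulip tasting glass, 64 mm wide, 105 mm tall, loose. Origin: centre of its underside.
- glass_b: Bystander: a second glass like glass_a. Origin: centre of its underside.
- flask: Bystander: amber bottle with a black cap and paper label, 70 mm wide, 150 mm tall, loose. Origin: centre of its underside.
There are look-alikes about, which are no part of the job. Of the things like the part that bears mouth, leave any that is turquoise; of the rest the larger one is meant.

How it is judged:
By the outcome, as a careful person would: the job done as asked, in the order asked, and still so for the second after the job is handed in, while the arm keeps its last pose, push and grip.
It also fails if it takes over 72 s, if anything falls off the work surface, if the arm or the gripper's body presses on something with over 40 N, if the wrist force passes 120 N, or if a joint passes its speed limit or range.

ROBOT

A 6-joint arm with a two-finger parallel gripper is mounted at the origin on the work surface. World frame = base frame: x ahead of the robot, y to its left, z up, the work surface at z = 0. Lengths are in mm, angles in rad, forces in N, time in s.
With the tool pointing down it reaches from about 300 to 850 mm from the base axis. Payload 5.4 kg.
Tool frame: the origin (TCP) lies between the finger pads; the fingertips stand 11 mm ahead of it and the grasp point (between the pads) lies 8 mm behind it (ctrl.nose_length is the distance from the TCP to the fingertips, in mm); z points along the fingers, y is the line along which they close (so a half turn about z gives the same grasp; the last joint's range is limited). The gripper opens to 85 mm and grips with 20 to 120 N. Pads are 22 mm wide; open, the fingers measure 114 mm over their backs; the gripper's body (76 mm by 85 mm) begins 54 mm behind the grasp point. The pads swing forward as they close: fully open they stand 13 mm farther back than shut.
Start: joints at [-1.31, 0.158, 1.597, -0, 1.386, -0.21], TCP at [260.795, -512.438, 242.299] pointing down, gripper open.
Joint ranges: [-2.91, 2.91], [-0.94, 2.29], [0.18, 2.7], [-1.29, 4.43], [0.17, 2.64], [-3, 3]. Speed limits (rad/s): [2.57, 2.57, 3.14, 3.14, 3.14, 3.14].

INTERFACE

Orientations are given as a rotation vector (axis times angle).
In Python, from workcell import ctrl, read_camera, camera_params gives the robot as it stands. The module is installed in compiled form; this text tells all that it offers.
- The arm moves only by the shell command python3 -m inch 'ROWS' [FORCE]. ROWS is JSON, a list of rows, each an object of numbers: "wx", "wy", "wz": the turn, a rotation vector about the tool's x, y, z in rad; "x", "y", "z": the shift along the tool's x, y, z in cm; "fingers": the opening, from -1 (shut) to 1 (fully open), so that 0 is half open. A call has 1 to 20 rows; each row shifts and turns the commanded pose from where the row before left it, along the tool's axes as they then stand; what a row does not reach is not made up. A row lasts 1/12 s, in which the tool goes at most 41.7 mm and 7.16 degrees, less where a joint would pass 70% of its speed; a pose out of reach is approached as far as the arm can. A call with a gripper value outside its range is refused whole. The fingers move at their own pace and stop on an object; FORCE is the grip in N (left out, the last holds). Time passes only in rows, so rows that do not move let the fingers close. It gives the time, the measured TCP pose, the force, the opening and the grip force at its end, in the units of the state.
- ctrl.get_obs(): the state, without advancing time (a new reading comes with each control period).
- read_camera(name): name is "scene" or "top"; returns the picture (420x560x3 uint8, red, green, blue); there is no depth.
- camera_params(name): a dict with "fx", "fy", "cx", "cy" (pixels), "T" (4x4, takes a point from camera to world coordinates). Camera axes: x right, y down, z forward; pixel columns grow to the right and rows downward; lengths in mm; the calibration is good to about 2 mm. A picture is of the moment at which its call begins. camera_params takes no time and is no camera call.
- ctrl.hand_in(): hands the job in; it is judged then, once.
The state is a dict: "time_s": time; "q": joint angles; "qd": joint speeds; "joint_torque": joint torques, N m; "ee_pos": TCP position; "eef_rot": TCP orientation; "force": force on the tool from outside, world axes, zero at the start; "moment": the same for the moment, N m; "width": finger opening in mm; "gripper_force": force on a finger pad.
Only numpy, scipy, OpenCV 4.12 (cv2) and the standard library are available. Lean on these libraries where they do the work, as an engineer would, in place of code of your own. Each camera call takes 0.05 s, during which the arm holds its last target. There are 200 camera calls.

## Working session

There is one attempt and no reset: what is moved stays moved. The work goes in short steps, Python scripts to look and compute and a shell command to move; the robot and the scene stay as the last step left them, time stands still between calls to the robot, and variables do not carry over. Pictures are saved under pics/ and viewed, at most 10 in all, crops included, and the job is handed in when it is done.

```bash
mkdir -p pics
cat > h.py <<'E'
import numpy as np, cv2
from scipy.spatial.transform import Rotation as R
from workcell import ctrl, read_camera, camera_params
def snap(cam,fn,crop=None,s=1):
    im=read_camera(cam)[:,:,::-1]
    if crop: x0,y0,x1,y1=crop; im=im[y0:y1,x0:x1]
    if s!=1: im=cv2.resize(im,None,fx=s,fy=s,interpolation=cv2.INTER_CUBIC)
    cv2.imwrite('pics/'+fn,im)
def pix(cam,u,v,z):
    p=camera_params(cam);T=np.array(p['T']);d=T[:3,:3]@[(u-p['cx'])/p['fx'],(v-p['cy'])/p['fy'],1]
    o=T[:3,3];return o+d*(z-o[2])/d[2]
def proj(cam,P):
    p=camera_params(cam);T=np.array(p['T']);c=T[:3,:3].T@(np.array(P)-T[:3,3]);return np.array([p['fx']*c[0]/c[2]+p['cx'],p['fy']*c[1]/c[2]+p['cy']])
E
python3 - <<'E'
from h import *
snap('top','t1.png',s=1.42);snap('scene','s1.png',s=1.42)
np.set_printoptions(suppress=True,precision=3)
for c in('top','scene'):
    p=camera_params(c);print(p['fx'],p['cx'],p['cy'],np.array(p['T']))
o=ctrl.get_obs();print(o);print(R.from_rotvec(o['eef_rot']).as_matrix())
E
```

```text
455.8873649022001 278.5685505166923 204.79815078558457 [[  -0.018   -0.982    0.19   394.728]
 [  -1.       0.022    0.018    2.562]
 [  -0.022   -0.189   -0.982 1100.988]
 [   0.       0.       0.       1.   ]]
466.41626800417555 281.86831345080657 209.85302944021004 [[  -0.277    0.625   -0.73  1482.963]
 [   0.961    0.195   -0.198  282.089]
 [   0.019   -0.756   -0.654  906.056]
 [   0.       0.       0.       1.   ]]
{'time_s': 0.1, 'q': array([-1.31 ,  0.159,  1.598, -0.   ,  1.386, -0.21 ]), 'qd': array([ 0.001, -0.   , -0.002, -0.   , -0.   , -0.001]), 'joint_torque': array([ -0.001, -39.699, -33.234,  -0.   ,   0.004,  -0.   ]), 'ee_pos': array([ 260.665, -511.938,  241.38 ]), 'eef_rot': array([-3.053, -0.732,  0.   ]), 'force': array([-0.224, -0.061, -0.646]), 'moment': array([ 0.039, -0.015,  0.032]), 'gripper_force': 0.0, 'width': 85.4848095428879}
[[ 0.891  0.454 -0.   ]
 [ 0.454 -0.891  0.002]
 [ 0.    -0.002 -1.   ]]
```

View pics/t1.png

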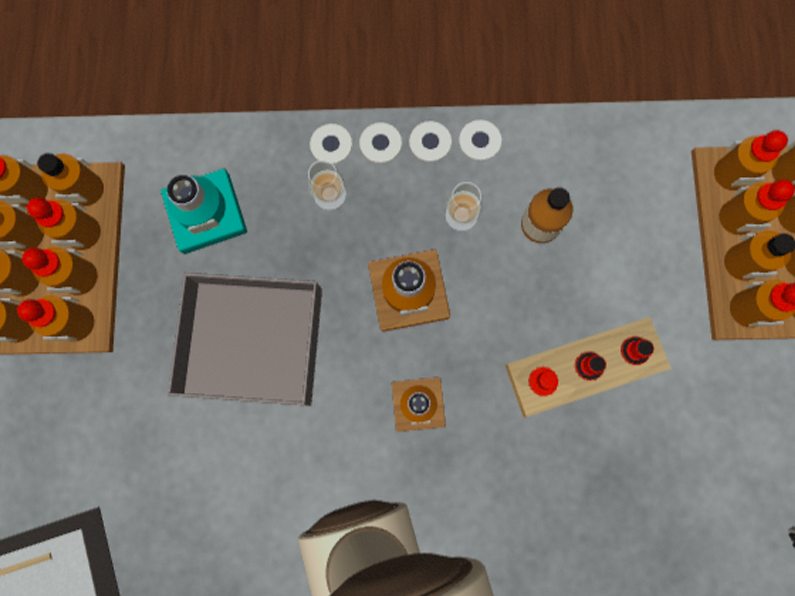

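View pics/s1.png

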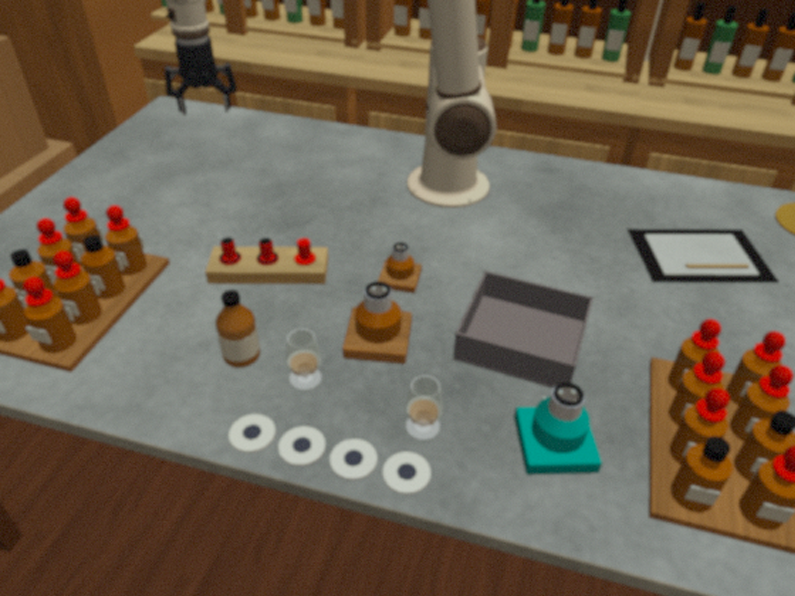

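The top view shows the plain stopper at (543,381), the rejects at (591,366) and (639,350), the larger amber bottle's mouth at (409,277) and the bin centred near (247,340). The small bottle and the turquoise one are decoys. Next I'll take enlarged crops.

Run:
```python
from h import *
t=read_camera('top')[:,:,::-1]; s=read_camera('scene')[:,:,::-1]
def c(im,x0,y0,w,h,k): return cv2.resize(im[y0:y0+h,x0:x0+w],None,fx=k,fy=k,interpolation=cv2.INTER_CUBIC)
a=c(t,350,220,130,75,6)[:, :780]; b=np.hstack([c(t,255,170,65,45,6),c(s,240,190,65,45,6)])
cv2.imwrite('pics/c1.png',np.vstack([a[:330],b]))
for n,u,v,z in [('good',543,380,80),('ra',592,365,80),('rb',643,349,80),('mouth',409,277,130),('small',419,403,90),
 ('rackc1',507,363,32),('rackc2',525,416,32),('rackc3',652,318,32),('rackc4',670,368,32),
 ('bin1',188,274,70),('bin2',321,284,70),('bin3',310,405,70),('bin4',170,397,70),('glA',328,195,0),('glB',461,220,0),('flask',540,232,0)]:
    print(n,pix('top',u/1.42,v/1.42,z).round(0))
for n,u,v,z in [('good',304,243,80),('mouth',377,290,130),('small',400,247,90)]: print(n,pix('scene',u/1.42,v/1.42,z).round(0))
```

```text
good [ 445. -206.   80.]
ra [ 467. -284.   80.]
rb [ 491. -365.   80.]
mouth [603.  -1. 130.]
small [413. -12.  90.]
rackc1 [ 477. -159.   32.]
rackc2 [ 391. -183.   32.]
rackc3 [ 546. -402.   32.]
rackc4 [ 463. -423.   32.]
bin1 [630. 362.  70.]
bin2 [608. 143.  70.]
bin3 [414. 159.  70.]
bin4 [430. 382.  70.]
glA [784. 140.   0.]
glB [732. -95.   0.]
flask [ 707. -233.    0.]
good [ 453. -209.   80.]
mouth [609.   1. 130.]
small [419.  -9.  90.]
```

View pics/c1.png

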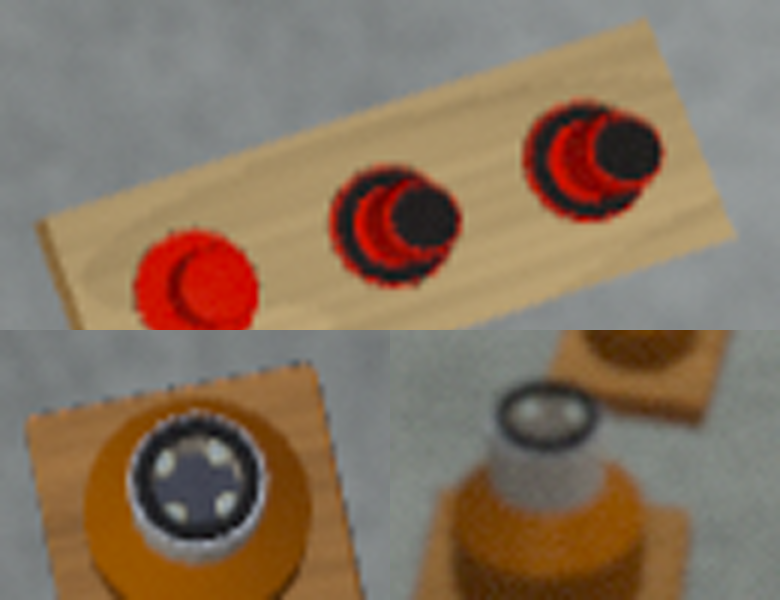

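Run:
```python
from h import *
for n,u,v,z in [('good',385.4,267.1,80),('ra',420.4,255.8,80),('rb',454.3,244.6,80),('mouth',287.9,194.3,130)]: print(n,pix('top',u,v,z).round(1))
print(pix('scene',265.8,204.1,130).round(1))
for P in [(444,-205,80),(470,-284,80),(493,-362,80)]: print(proj('scene',P).round(1)*1.42)
# good flange/rack hole centre: flange crop (197,291) z=38; ra flange (389,226); rb(586,160)
for u,v in [(197,291),(389,226),(586,160)]: print(pix('top',350+u/6-.4,220+v/6-.4,38).round(1))
im=read_camera('scene')[:,:,::-1]; cv2.imwrite('pics/c2.png',cv2.resize(im[155:205,140:240],None,fx=8,fy=8,interpolation=cv2.INTER_CUBIC))
```

```text
good [ 446.4 -212.7   80. ]
ra [ 469.7 -291.5   80. ]
rb [ 493.1 -368.4   80. ]
mouth [ 6.051e+02 -6.000e-01  1.300e+02]
[608.2   1.9 130. ]
[307.43  240.974]
[267.67  241.258]
[228.762 240.832]
[ 446.3 -214.7   38. ]
[ 469.7 -289.7   38. ]
[ 493.6 -367.1   38. ]
```

View pics/c2.png

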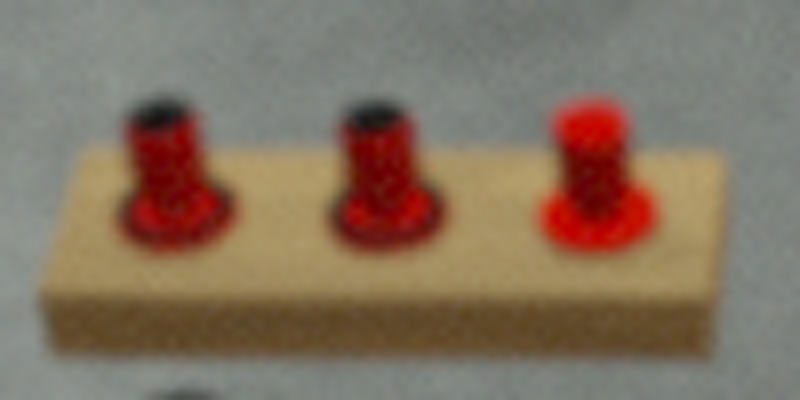

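```bash
cat >> h.py <<'E'
def tri(pt,ps,z):
    return (pix('top',*pt,z)+pix('scene',*ps,z))/2
def go(P,yaw=None):
    o=ctrl.get_obs();M=R.from_rotvec(o['eef_rot']).as_matrix()
    print('t',round(o['time_s'],2),'tcp',o['ee_pos'].round(1),'yaw_y',np.degrees(np.arctan2(M[1,1],M[0,1])).round(2),'z',M[:,2].round(3),'F',o['force'].round(1),'w',round(o['width'],1),'gf',round(o['gripper_force'],1),'q6',o['q'][[0,5]].round(2))
    print('shift cm', (M.T@(np.array(P)-o['ee_pos'])/10).round(2))
E
python3 - <<'E'
from h import *
s=[(213.6,170),(186.7,169),(159.9,169)];t=[(385.4,267.1),(420.4,255.8),(454.3,244.6)]
for a,b in zip(t,s): print(pix('top',*a,80).round(1),pix('scene',*b,80).round(1),tri(a,b,80).round(1))
E
python3 -m inch '[{"wz":-0.116,"fingers":1},{"wz":-0.116},{"wz":-0.116},{"wz":-0.116},{"wz":-0.116},{"wz":-0.116},{"wz":-0.116},{"wz":-0.116},{"wz":-0.116},{"wz":-0.116},{"wz":-0.116},{"wz":-0.116},{"x":0}]' 40
python3 -c "
from h import *
go((495,-368,140))"
```

```text
[ 446.4 -212.7   80. ] [ 448.  -212.6   80. ] [ 447.2 -212.7   80. ]
[ 469.7 -291.5   80. ] [ 467.5 -290.9   80. ] [ 468.6 -291.2   80. ]
[ 493.1 -368.4   80. ] [ 491.5 -366.7   80. ] [ 492.3 -367.6   80. ]
t 0.25 tcp [ 260.7 -512.2  241.8] yaw_y -63.02 z [-0.     0.001 -1.   ] F [0.3 0.1 0.3] w 85.2 gf 0.0 q6 [-1.31 -0.21]
shift cm [27.42 -2.21 10.19]schema error: expected keys wx, wy, wz, x, y, z, fingers
```

```bash
python3 -m inch '[{"wx":0,"wy":0,"wz":-0.116,"x":0,"y":0,"z":0,"fingers":1},{"wx":0,"wy":0,"wz":-0.116,"x":0,"y":0,"z":0,"fingers":1},{"wx":0,"wy":0,"wz":-0.116,"x":0,"y":0,"z":0,"fingers":1},{"wx":0,"wy":0,"wz":-0.116,"x":0,"y":0,"z":0,"fingers":1},{"wx":0,"wy":0,"wz":-0.116,"x":0,"y":0,"z":0,"fingers":1},{"wx":0,"wy":0,"wz":-0.116,"x":0,"y":0,"z":0,"fingers":1},{"wx":0,"wy":0,"wz":-0.116,"x":0,"y":0,"z":0,"fingers":1},{"wx":0,"wy":0,"wz":-0.116,"x":0,"y":0,"z":0,"fingers":1},{"wx":0,"wy":0,"wz":-0.116,"x":0,"y":0,"z":0,"fingers":1},{"wx":0,"wy":0,"wz":-0.116,"x":0,"y":0,"z":0,"fingers":1},{"wx":0,"wy":0,"wz":-0.116,"x":0,"y":0,"z":0,"fingers":1},{"wx":0,"wy":0,"wz":-0.116,"x":0,"y":0,"z":0,"fingers":1}]' 40
python3 -c "
from h import *
go((492.5,-367.8,140))"
```

```text
time_s: 1.25
ee_pos: [260.8, -512.3, 242.1]
eef_rot: [-1.867, -2.526, -0.0]
force: [0.6, -0.1, -0.3]
width: 85.1
gripper_force: 0.0
t 1.25 tcp [ 260.8 -512.3  242.1] yaw_y 17.06 z [-0.  0. -1.] F [ 0.6 -0.1 -0.3] w 85.1 gf 0.0 q6 [-1.31 -1.61]
shift cm [ 7.01 26.39 10.21]
```

```bash
python3 -m inch '[{"wx":0,"wy":0,"wz":0,"x":0.9,"y":3.3,"z":0,"fingers":1},{"wx":0,"wy":0,"wz":0,"x":0.9,"y":3.3,"z":0,"fingers":1},{"wx":0,"wy":0,"wz":0,"x":0.9,"y":3.3,"z":0,"fingers":1},{"wx":0,"wy":0,"wz":0,"x":0.9,"y":3.3,"z":0,"fingers":1},{"wx":0,"wy":0,"wz":0,"x":0.9,"y":3.3,"z":0,"fingers":1},{"wx":0,"wy":0,"wz":0,"x":0.9,"y":3.3,"z":0,"fingers":1},{"wx":0,"wy":0,"wz":0,"x":0.8,"y":3.3,"z":2,"fingers":1},{"wx":0,"wy":0,"wz":0,"x":0.8,"y":3.3,"z":3,"fingers":1},{"wx":0,"wy":0,"wz":0,"x":0,"y":0,"z":3,"fingers":1},{"wx":0,"wy":0,"wz":0,"x":0,"y":0,"z":2,"fingers":1},{"wx":0,"wy":0,"wz":0,"x":0,"y":0,"z":0,"fingers":1},{"wx":0,"wy":0,"wz":0,"x":0,"y":0,"z":0,"fingers":1}]'
python3 -c "
from h import *
go((492.5,-367.8,56)); snap('scene','s2.png',(110,90,260,200),5)"
```

```text
time_s: 2.25
ee_pos: [490.6, -370.1, 143.7]
eef_rot: [-1.873, -2.519, -0.001]
force: [-1.4, -0.2, 0.5]
width: 85.6
gripper_force: 0.0
t 2.25 tcp [ 490.6 -370.1  143.7] yaw_y 16.74 z [-0.002  0.002 -1.   ] F [-1.4 -0.2  0.5] w 85.6 gf 0.0 q6 [-0.84 -1.13]
shift cm [0.14 0.26 8.77]
```

View pics/s2.png

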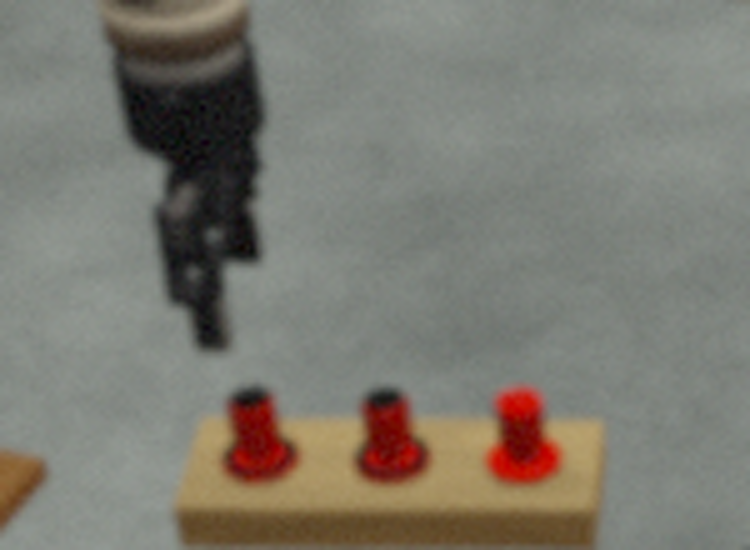

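The gripper hangs above the left-hand reject (crop 250,400), fingers straddling across the rack, as planned.

```bash
python3 -m inch '[{"wx":0,"wy":0,"wz":0,"x":0.15,"y":0.25,"z":2,"fingers":1},{"wx":0,"wy":0,"wz":0,"x":0,"y":0,"z":2.5,"fingers":1},{"wx":0,"wy":0,"wz":0,"x":0,"y":0,"z":2.2,"fingers":1},{"wx":0,"wy":0,"wz":0,"x":0,"y":0,"z":1.5,"fingers":1},{"wx":0,"wy":0,"wz":0,"x":0,"y":0,"z":0.5,"fingers":1},{"wx":0,"wy":0,"wz":0,"x":0,"y":0,"z":0,"fingers":1},{"wx":0,"wy":0,"wz":0,"x":0,"y":0,"z":0,"fingers":-0.5},{"wx":0,"wy":0,"wz":0,"x":0,"y":0,"z":0,"fingers":-0.5},{"wx":0,"wy":0,"wz":0,"x":0,"y":0,"z":0,"fingers":-0.5},{"wx":0,"wy":0,"wz":0,"x":0,"y":0,"z":0,"fingers":-0.5},{"wx":0,"wy":0,"wz":0,"x":0,"y":0,"z":0,"fingers":-0.5},{"wx":0,"wy":0,"wz":0,"x":0,"y":0,"z":0,"fingers":-0.5},{"wx":0,"wy":0,"wz":0,"x":0,"y":0,"z":0,"fingers":-0.5},{"wx":0,"wy":0,"wz":0,"x":0,"y":0,"z":0,"fingers":-0.5}]' 40
python3 -c "
from h import *
go((522,295,230))"
```

```text
time_s: 3.47
ee_pos: [493.6, -369.3, 58.9]
eef_rot: [1.873, 2.52, -0.001]
force: [0.5, 0.6, 6.2]
width: 29.1
gripper_force: 39.6
t 3.47 tcp [ 493.6 -369.3   58.9] yaw_y 16.73 z [ 0.001 -0.001 -1.   ] F [0.5 0.6 6.2] w 29.1 gf 39.6 q6 [-0.84 -1.13]
shift cm [ 62.77  21.85 -17.2 ]
```

```bash
python3 -m inch '[{"wx":0,"wy":0,"wz":0,"x":0,"y":0,"z":-2,"fingers":-0.5},{"wx":0,"wy":0,"wz":0,"x":0,"y":0,"z":-3.5,"fingers":-0.5},{"wx":0,"wy":0,"wz":0,"x":0,"y":0,"z":-3.5,"fingers":-0.5},{"wx":0,"wy":0,"wz":0,"x":1,"y":0.3,"z":-3.5,"fingers":-0.5},{"wx":0,"wy":0,"wz":0,"x":2,"y":0.7,"z":-3.2,"fingers":-0.5},{"wx":0,"wy":0,"wz":0,"x":3.5,"y":1.2,"z":-1.5,"fingers":-0.5},{"wx":0,"wy":0,"wz":0,"x":3.8,"y":1.3,"z":0,"fingers":-0.5},{"wx":0,"wy":0,"wz":0,"x":3.8,"y":1.3,"z":0,"fingers":-0.5},{"wx":0,"wy":0,"wz":0,"x":3.8,"y":1.3,"z":0,"fingers":-0.5},{"wx":0,"wy":0,"wz":0,"x":3.8,"y":1.3,"z":0,"fingers":-0.5},{"wx":0,"wy":0,"wz":0,"x":3.8,"y":1.3,"z":0,"fingers":-0.5},{"wx":0,"wy":0,"wz":0,"x":3.8,"y":1.3,"z":0,"fingers":-0.5},{"wx":0,"wy":0,"wz":0,"x":3.8,"y":1.3,"z":0,"fingers":-0.5},{"wx":0,"wy":0,"wz":0,"x":3.8,"y":1.3,"z":0,"fingers":-0.5},{"wx":0,"wy":0,"wz":0,"x":3.8,"y":1.3,"z":0,"fingers":-0.5},{"wx":0,"wy":0,"wz":0,"x":3.8,"y":1.3,"z":0,"fingers":-0.5},{"wx":0,"wy":0,"wz":0,"x":3.8,"y":1.3,"z":0,"fingers":-0.5},{"wx":0,"wy":0,"wz":0,"x":3.8,"y":1.3,"z":0,"fingers":-0.5},{"wx":0,"wy":0,"wz":0,"x":3.8,"y":1.3,"z":0,"fingers":-0.5}]'
python3 -c "
from h import *
go((522,295,85))"
```

```text
time_s: 5.05
ee_pos: [514.4, 223.7, 229.3]
eef_rot: [-1.874, -2.521, 0.001]
force: [0.5, -0.6, -1.0]
width: 28.9
gripper_force: 39.6
t 5.05 tcp [514.4 223.7 229.3] yaw_y 16.74 z [-0.001 -0.    -1.   ] F [ 0.5 -0.6 -1. ] w 28.9 gf 39.6 q6 [ 0.19 -0.1 ]
shift cm [ 6.61  2.79 14.43]
```

```bash
python3 -m inch '[{"wx":0,"wy":0,"wz":0,"x":3.4,"y":1.4,"z":0,"fingers":-0.5},{"wx":0,"wy":0,"wz":0,"x":3.3,"y":1.4,"z":2,"fingers":-0.5},{"wx":0,"wy":0,"wz":0,"x":0,"y":0,"z":3.5,"fingers":-0.5},{"wx":0,"wy":0,"wz":0,"x":0,"y":0,"z":3.5,"fingers":-0.5},{"wx":0,"wy":0,"wz":0,"x":0,"y":0,"z":3.5,"fingers":-0.5},{"wx":0,"wy":0,"wz":0,"x":0,"y":0,"z":2,"fingers":-0.5},{"wx":0,"wy":0,"wz":0,"x":0,"y":0,"z":0,"fingers":-0.5},{"wx":0,"wy":0,"wz":0,"x":0,"y":0,"z":0,"fingers":1},{"wx":0,"wy":0,"wz":0,"x":0,"y":0,"z":0,"fingers":1},{"wx":0,"wy":0,"wz":0,"x":0,"y":0,"z":0,"fingers":1},{"wx":0,"wy":0,"wz":0,"x":0,"y":0,"z":0,"fingers":1},{"wx":0,"wy":0,"wz":0,"x":0,"y":0,"z":0,"fingers":1},{"wx":0,"wy":0,"wz":0,"x":0,"y":0,"z":0,"fingers":1},{"wx":0,"wy":0,"wz":0,"x":0,"y":0,"z":-2,"fingers":1},{"wx":0,"wy":0,"wz":0,"x":0,"y":0,"z":-3.5,"fingers":1},{"wx":0,"wy":0,"wz":0,"x":0,"y":0,"z":-3.5,"fingers":1},{"wx":0,"wy":0,"wz":0,"x":0,"y":0,"z":-3.5,"fingers":1},{"wx":0,"wy":0,"wz":0,"x":0,"y":0,"z":-2,"fingers":1},{"wx":0,"wy":0,"wz":0,"x":0,"y":0,"z":0,"fingers":1}]'
python3 -c "
from h import *
snap('scene','s3.png',(280,150,440,290),4)
go((469.5,-291,145))"
```

```text
time_s: 6.63
ee_pos: [525.7, 295.0, 236.9]
eef_rot: [1.87, 2.516, 0.015]
force: [-0.2, 0.3, 1.2]
width: 85.6
gripper_force: 0.0
t 6.68 tcp [524.4 294.5 233.6] yaw_y 16.73 z [ 0.007  0.002 -1.   ] F [-0.2  0.7 -0.9] w 85.0 gf 0.0 q6 [0.31 0.02]
shift cm [-54.49 -22.18   8.69]
```

View pics/s3.png

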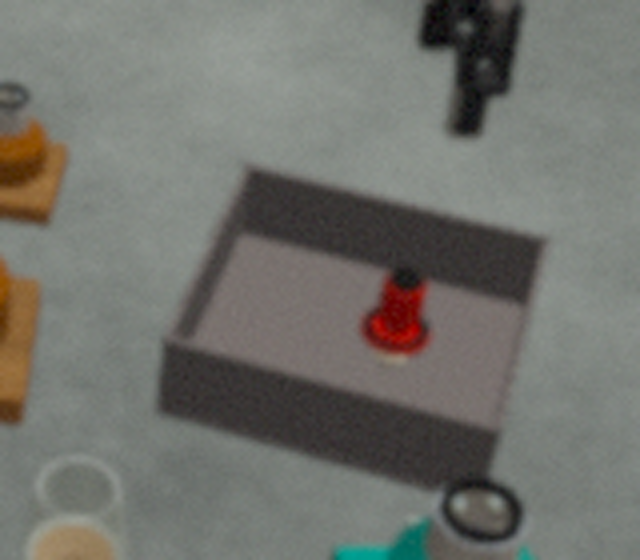

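The first reject stands upright in the bin, at crop (400,315), released.

```bash
python3 -m inch '[{"wx":0,"wy":0,"wz":0,"x":-1.8,"y":-0.7,"z":0,"fingers":1},{"wx":0,"wy":0,"wz":0,"x":-3.7,"y":-1.5,"z":0,"fingers":1},{"wx":0,"wy":0,"wz":0,"x":-3.8,"y":-1.6,"z":0,"fingers":1},{"wx":0,"wy":0,"wz":0,"x":-3.8,"y":-1.6,"z":0,"fingers":1},{"wx":0,"wy":0,"wz":0,"x":-3.8,"y":-1.6,"z":0,"fingers":1},{"wx":0,"wy":0,"wz":0,"x":-3.8,"y":-1.6,"z":0,"fingers":1},{"wx":0,"wy":0,"wz":0,"x":-3.8,"y":-1.6,"z":0,"fingers":1},{"wx":0,"wy":0,"wz":0,"x":-3.8,"y":-1.6,"z":0,"fingers":1},{"wx":0,"wy":0,"wz":0,"x":-3.8,"y":-1.6,"z":0,"fingers":1},{"wx":0,"wy":0,"wz":0,"x":-3.8,"y":-1.6,"z":0,"fingers":1},{"wx":0,"wy":0,"wz":0,"x":-3.8,"y":-1.6,"z":0,"fingers":1},{"wx":0,"wy":0,"wz":0,"x":-3.8,"y":-1.6,"z":0,"fingers":1},{"wx":0,"wy":0,"wz":0,"x":-3.8,"y":-1.6,"z":1,"fingers":1},{"wx":0,"wy":0,"wz":0,"x":-3.8,"y":-1.4,"z":2,"fingers":1},{"wx":0,"wy":0,"wz":0,"x":-3.4,"y":-1,"z":3,"fingers":1},{"wx":0,"wy":0,"wz":0,"x":0,"y":0,"z":2.4,"fingers":1},{"wx":0,"wy":0,"wz":0,"x":0,"y":0,"z":0,"fingers":1},{"wx":0,"wy":0,"wz":0,"x":0,"y":0,"z":0,"fingers":1},{"wx":0,"wy":0,"wz":0,"x":0,"y":0,"z":0,"fingers":1}]'
python3 -c "
from h import *
go((469.5,-291.2,56))"
```

```text
time_s: 8.27
ee_pos: [467.4, -283.7, 151.1]
eef_rot: [1.873, 2.522, 0.0]
force: [-0.6, -0.1, 0.4]
width: 85.4
gripper_force: 0.0
t 8.27 tcp [ 467.4 -283.7  151.1] yaw_y 16.79 z [ 0.  0. -1.] F [-0.6 -0.1  0.4] w 85.4 gf 0.0 q6 [-0.77 -1.06]
shift cm [-0.78 -0.02  9.51]
```

```bash
python3 -m inch '[{"wx":0,"wy":0,"wz":0,"x":-0.8,"y":0,"z":2,"fingers":1},{"wx":0,"wy":0,"wz":0,"x":0,"y":0,"z":2.5,"fingers":1},{"wx":0,"wy":0,"wz":0,"x":0,"y":0,"z":2.5,"fingers":1},{"wx":0,"wy":0,"wz":0,"x":0,"y":0,"z":1.7,"fingers":1},{"wx":0,"wy":0,"wz":0,"x":0,"y":0,"z":0.6,"fingers":1},{"wx":0,"wy":0,"wz":0,"x":0,"y":0,"z":0,"fingers":1},{"wx":0,"wy":0,"wz":0,"x":0,"y":0,"z":0,"fingers":-0.5},{"wx":0,"wy":0,"wz":0,"x":0,"y":0,"z":0,"fingers":-0.5},{"wx":0,"wy":0,"wz":0,"x":0,"y":0,"z":0,"fingers":-0.5},{"wx":0,"wy":0,"wz":0,"x":0,"y":0,"z":0,"fingers":-0.5},{"wx":0,"wy":0,"wz":0,"x":0,"y":0,"z":0,"fingers":-0.5},{"wx":0,"wy":0,"wz":0,"x":0,"y":0,"z":0,"fingers":-0.5},{"wx":0,"wy":0,"wz":0,"x":0,"y":0,"z":0,"fingers":-0.5},{"wx":0,"wy":0,"wz":0,"x":0,"y":0,"z":0,"fingers":-0.5}]' 40
python3 -c "
from h import *
go((516,218,230))"
```

```text
time_s: 9.43
ee_pos: [470.1, -292.7, 58.7]
eef_rot: [1.874, 2.52, -0.0]
force: [-0.6, 1.2, 6.1]
width: 29.2
gripper_force: 39.5
t 9.43 tcp [ 470.1 -292.7   58.7] yaw_y 16.73 z [ 0.001 -0.001 -1.   ] F [-0.6  1.2  6.1] w 29.2 gf 39.5 q6 [-0.78 -1.07]
shift cm [ 47.56  19.11 -17.19]
```

```bash
python3 -m inch '[{"wx":0,"wy":0,"wz":0,"x":0,"y":0,"z":-2,"fingers":-0.5},{"wx":0,"wy":0,"wz":0,"x":0,"y":0,"z":-3.5,"fingers":-0.5},{"wx":0,"wy":0,"wz":0,"x":0,"y":0,"z":-3.5,"fingers":-0.5},{"wx":0,"wy":0,"wz":0,"x":1,"y":0.3,"z":-3.5,"fingers":-0.5},{"wx":0,"wy":0,"wz":0,"x":2,"y":0.8,"z":-3.2,"fingers":-0.5},{"wx":0,"wy":0,"wz":0,"x":3.5,"y":1.4,"z":-1.5,"fingers":-0.5},{"wx":0,"wy":0,"wz":0,"x":3.8,"y":1.5,"z":0,"fingers":-0.5},{"wx":0,"wy":0,"wz":0,"x":3.8,"y":1.5,"z":0,"fingers":-0.5},{"wx":0,"wy":0,"wz":0,"x":3.8,"y":1.5,"z":0,"fingers":-0.5},{"wx":0,"wy":0,"wz":0,"x":3.8,"y":1.5,"z":0,"fingers":-0.5},{"wx":0,"wy":0,"wz":0,"x":3.8,"y":1.5,"z":0,"fingers":-0.5},{"wx":0,"wy":0,"wz":0,"x":3.8,"y":1.5,"z":0,"fingers":-0.5},{"wx":0,"wy":0,"wz":0,"x":3.8,"y":1.5,"z":0,"fingers":-0.5},{"wx":0,"wy":0,"wz":0,"x":3.8,"y":1.5,"z":0,"fingers":-0.5},{"wx":0,"wy":0,"wz":0,"x":3.8,"y":1.6,"z":0,"fingers":-0.5},{"wx":0,"wy":0,"wz":0,"x":3.8,"y":1.6,"z":0,"fingers":-0.5},{"wx":0,"wy":0,"wz":0,"x":2.5,"y":1.4,"z":0,"fingers":-0.5},{"wx":0,"wy":0,"wz":0,"x":0,"y":0,"z":0,"fingers":-0.5},{"wx":0,"wy":0,"wz":0,"x":0,"y":0,"z":0,"fingers":-0.5}]'
python3 -c "
from h import *
go((516,218,85))"
```

```text
time_s: 11.02
ee_pos: [516.6, 214.2, 229.0]
eef_rot: [-1.871, -2.523, 0.002]
force: [-0.2, -0.2, -1.6]
width: 28.7
gripper_force: 39.7
t 11.02 tcp [516.6 214.2 229. ] yaw_y 16.89 z [-0.001 -0.    -1.   ] F [-0.2 -0.2 -1.6] w 28.7 gf 39.7 q6 [ 0.18 -0.12]
shift cm [ 0.38  0.07 14.39]
```

Lower, release and rise.

```bash
python3 -m inch '[{"wx":0,"wy":0,"wz":0,"x":0.4,"y":0,"z":2.4,"fingers":-0.5},{"wx":0,"wy":0,"wz":0,"x":0,"y":0,"z":3.5,"fingers":-0.5},{"wx":0,"wy":0,"wz":0,"x":0,"y":0,"z":3.5,"fingers":-0.5},{"wx":0,"wy":0,"wz":0,"x":0,"y":0,"z":3.0,"fingers":-0.5},{"wx":0,"wy":0,"wz":0,"x":0,"y":0,"z":2,"fingers":-0.5},{"wx":0,"wy":0,"wz":0,"x":0,"y":0,"z":0,"fingers":-0.5},{"wx":0,"wy":0,"wz":0,"x":0,"y":0,"z":0,"fingers":1},{"wx":0,"wy":0,"wz":0,"x":0,"y":0,"z":0,"fingers":1},{"wx":0,"wy":0,"wz":0,"x":0,"y":0,"z":0,"fingers":1},{"wx":0,"wy":0,"wz":0,"x":0,"y":0,"z":0,"fingers":1},{"wx":0,"wy":0,"wz":0,"x":0,"y":0,"z":0,"fingers":1},{"wx":0,"wy":0,"wz":0,"x":0,"y":0,"z":0,"fingers":1},{"wx":0,"wy":0,"wz":0,"x":0,"y":0,"z":-2,"fingers":1},{"wx":0,"wy":0,"wz":0,"x":0,"y":0,"z":-3.5,"fingers":1},{"wx":0,"wy":0,"wz":0,"x":0,"y":0,"z":-3.5,"fingers":1},{"wx":0,"wy":0,"wz":0,"x":0,"y":0,"z":-3.5,"fingers":1},{"wx":0,"wy":0,"wz":0,"x":0,"y":0,"z":-2,"fingers":1},{"wx":0,"wy":0,"wz":0,"x":0,"y":0,"z":0,"fingers":1}]'
python3 -c "
from h import *
snap('scene','s4.png',(140,130,440,320),2.6)
go((447,-212.7,145))"
```

```text
time_s: 12.52
ee_pos: [519.0, 217.6, 237.3]
eef_rot: [1.87, 2.515, 0.013]
force: [0.0, 0.4, 0.4]
width: 85.4
gripper_force: 0.0
t 12.57 tcp [517.7 217.3 234.1] yaw_y 16.74 z [ 0.007  0.001 -1.   ] F [ 0.3 -0.9  0.6] w 85.1 gf 0.0 q6 [ 0.18 -0.11]
shift cm [-39.13 -19.22   8.81]
```

View pics/s4.png

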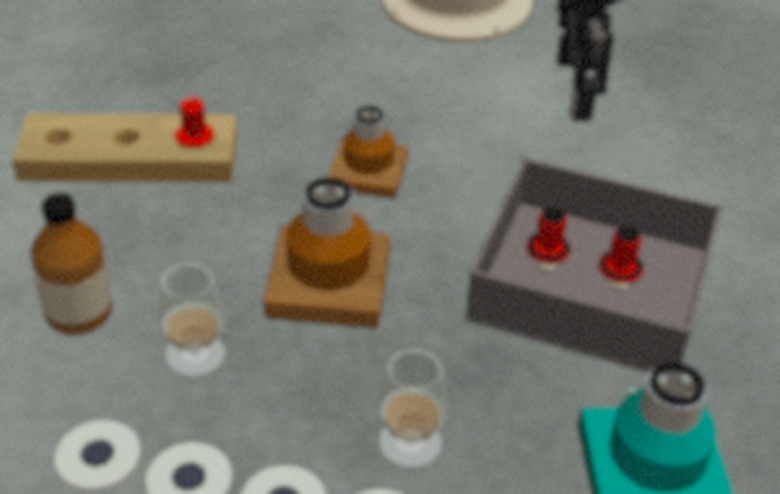

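Both rejects stand in the bin at (549,235) and (625,255); only the plain stopper remains in the rack at (193,122), and the bystanders are untouched. Next I'll fetch it.

```bash
python3 -m inch '[{"wx":0,"wy":0,"wz":0,"x":-2,"y":-1,"z":0,"fingers":1},{"wx":0,"wy":0,"wz":0,"x":-3.4,"y":-1.7,"z":0,"fingers":1},{"wx":0,"wy":0,"wz":0,"x":-3.7,"y":-1.8,"z":0,"fingers":1},{"wx":0,"wy":0,"wz":0,"x":-3.7,"y":-1.8,"z":0,"fingers":1},{"wx":0,"wy":0,"wz":0,"x":-3.7,"y":-1.8,"z":0,"fingers":1},{"wx":0,"wy":0,"wz":0,"x":-3.7,"y":-1.8,"z":0,"fingers":1},{"wx":0,"wy":0,"wz":0,"x":-3.7,"y":-1.8,"z":0,"fingers":1},{"wx":0,"wy":0,"wz":0,"x":-3.7,"y":-1.8,"z":0,"fingers":1},{"wx":0,"wy":0,"wz":0,"x":-3.7,"y":-1.8,"z":0,"fingers":1},{"wx":0,"wy":0,"wz":0,"x":-3.7,"y":-1.8,"z":0,"fingers":1},{"wx":0,"wy":0,"wz":0,"x":-2.5,"y":-1.3,"z":1.3,"fingers":1},{"wx":0,"wy":0,"wz":0,"x":-1.6,"y":-0.8,"z":3,"fingers":1},{"wx":0,"wy":0,"wz":0,"x":0,"y":0,"z":3,"fingers":1},{"wx":0,"wy":0,"wz":0,"x":0,"y":0,"z":1.5,"fingers":1},{"wx":0,"wy":0,"wz":0,"x":0,"y":0,"z":0,"fingers":1},{"wx":0,"wy":0,"wz":0,"x":0,"y":0,"z":0,"fingers":1},{"wx":0,"wy":0,"wz":0,"x":0,"y":0,"z":0,"fingers":1}]'
python3 -c "
from h import *
go((447,-212.7,56))"
```

```text
time_s: 13.98
ee_pos: [445.0, -212.9, 143.2]
eef_rot: [1.873, 2.521, -0.0]
force: [0.3, 0.4, -0.5]
width: 85.6
gripper_force: 0.0
t 13.98 tcp [ 445.  -212.9  143.2] yaw_y 16.76 z [ 0.001 -0.001 -1.   ] F [ 0.3  0.4 -0.5] w 85.6 gf 0.0 q6 [-0.69 -0.98]
shift cm [-0.03  0.19  8.72]
```

```bash
python3 -m inch '[{"wx":0,"wy":0,"wz":0,"x":0,"y":0.2,"z":2,"fingers":1},{"wx":0,"wy":0,"wz":0,"x":0,"y":0,"z":2.5,"fingers":1},{"wx":0,"wy":0,"wz":0,"x":0,"y":0,"z":2.3,"fingers":1},{"wx":0,"wy":0,"wz":0,"x":0,"y":0,"z":1.4,"fingers":1},{"wx":0,"wy":0,"wz":0,"x":0,"y":0,"z":0.6,"fingers":1},{"wx":0,"wy":0,"wz":0,"x":0,"y":0,"z":0,"fingers":1},{"wx":0,"wy":0,"wz":0,"x":0,"y":0,"z":0,"fingers":-0.5},{"wx":0,"wy":0,"wz":0,"x":0,"y":0,"z":0,"fingers":-0.5},{"wx":0,"wy":0,"wz":0,"x":0,"y":0,"z":0,"fingers":-0.5},{"wx":0,"wy":0,"wz":0,"x":0,"y":0,"z":0,"fingers":-0.5},{"wx":0,"wy":0,"wz":0,"x":0,"y":0,"z":0,"fingers":-0.5},{"wx":0,"wy":0,"wz":0,"x":0,"y":0,"z":0,"fingers":-0.5},{"wx":0,"wy":0,"wz":0,"x":0,"y":0,"z":0,"fingers":-0.5},{"wx":0,"wy":0,"wz":0,"x":0,"y":0,"z":0,"fingers":-0.5}]' 80
python3 -c "
from h import *
go((447,-212.7,230))"
```

```text
time_s: 15.15
ee_pos: [447.3, -213.0, 55.6]
eef_rot: [1.873, 2.519, -0.0]
force: [-0.3, 0.8, 5.4]
width: 28.4
gripper_force: 78.7
t 15.15 tcp [ 447.3 -213.    55.6] yaw_y 16.73 z [ 0.002 -0.001 -1.   ] F [-0.3  0.8  5.4] w 28.4 gf 78.7 q6 [-0.69 -0.98]
shift cm [  0.    -0.   -17.44]
```

```bash
python3 -m inch '[{"wx":0,"wy":0,"wz":0,"x":0,"y":0,"z":-2,"fingers":-0.5},{"wx":0,"wy":0,"wz":0,"x":0,"y":0,"z":-3.5,"fingers":-0.5},{"wx":0,"wy":0,"wz":0,"x":0,"y":0,"z":-3.5,"fingers":-0.5},{"wx":0,"wy":0,"wz":0,"x":0,"y":0,"z":-3.5,"fingers":-0.5},{"wx":0,"wy":0,"wz":0,"x":0,"y":0,"z":-3.2,"fingers":-0.5},{"wx":0,"wy":0,"wz":0,"x":0,"y":0,"z":-1.8,"fingers":-0.5},{"wx":0,"wy":0,"wz":0,"x":0,"y":0,"z":0,"fingers":-0.5}]'
python3 -c "
from h import *
go((606.5,0.5,210))"
```

```text
time_s: 15.73
ee_pos: [448.6, -214.0, 234.7]
eef_rot: [1.869, 2.514, -0.001]
force: [0.2, -0.6, -0.7]
width: 28.3
gripper_force: 78.8
t 15.73 tcp [ 448.6 -214.   234.7] yaw_y 16.74 z [ 0.007 -0.006 -1.   ] F [ 0.2 -0.6 -0.7] w 28.3 gf 78.8 q6 [-0.69 -0.98]
shift cm [16.01 21.28  2.46]
```

```bash
python3 -m inch '[{"wx":0,"wy":0,"wz":0,"x":1,"y":1.3,"z":0,"fingers":-0.5},{"wx":0,"wy":0,"wz":0,"x":2,"y":2.7,"z":0,"fingers":-0.5},{"wx":0,"wy":0,"wz":0,"x":2.2,"y":2.9,"z":0,"fingers":-0.5},{"wx":0,"wy":0,"wz":0,"x":2.2,"y":2.9,"z":0,"fingers":-0.5},{"wx":0,"wy":0,"wz":0,"x":2.2,"y":2.9,"z":0,"fingers":-0.5},{"wx":0,"wy":0,"wz":0,"x":2.2,"y":2.9,"z":0,"fingers":-0.5},{"wx":0,"wy":0,"wz":0,"x":2.2,"y":2.9,"z":0,"fingers":-0.5},{"wx":0,"wy":0,"wz":0,"x":1.3,"y":1.8,"z":0,"fingers":-0.5},{"wx":0,"wy":0,"wz":0,"x":0.7,"y":1.0,"z":0.7,"fingers":-0.5},{"wx":0,"wy":0,"wz":0,"x":0,"y":0,"z":1,"fingers":-0.5},{"wx":0,"wy":0,"wz":0,"x":0,"y":0,"z":0,"fingers":-0.5},{"wx":0,"wy":0,"wz":0,"x":0,"y":0,"z":0,"fingers":-0.5},{"wx":0,"wy":0,"wz":0,"x":0,"y":0,"z":0,"fingers":-0.5}]'
python3 -c "
from h import *
go((606.5,0.5,190))"
```

```text
time_s: 16.82
ee_pos: [603.6, 0.9, 212.0]
eef_rot: [-1.876, -2.519, 0.001]
force: [-0.2, -0.8, 0.7]
width: 28.2
gripper_force: 79.0
t 16.82 tcp [603.6   0.9 212. ] yaw_y 16.63 z [-0.001 -0.    -1.   ] F [-0.2 -0.8  0.7] w 28.2 gf 79.0 q6 [-0.2  -0.49]
shift cm [-0.13  0.27  2.2 ]
```

```bash
python3 -m inch '[{"wx":0,"wy":0,"wz":0,"x":-0.1,"y":0.3,"z":0.9,"fingers":-0.5},{"wx":0,"wy":0,"wz":0,"x":0,"y":0,"z":0.8,"fingers":-0.5},{"wx":0,"wy":0,"wz":0,"x":0,"y":0,"z":0.3,"fingers":-0.5},{"wx":0,"wy":0,"wz":0,"x":0,"y":0,"z":0,"fingers":-0.5},{"wx":0,"wy":0,"wz":0,"x":0,"y":0,"z":0,"fingers":-0.5}]'
python3 -c "
from h import *
go((606.5,0.5,180))
a,b=[cv2.resize(read_camera(c)[y:y+75,x:x+50,::-1],None,fx=8,fy=8,interpolation=cv2.INTER_CUBIC) for c,x,y in(('scene',240,150),('top',265,160))]
cv2.imwrite('pics/m1.png',np.hstack([a,b]))
o=ctrl.get_obs()['ee_pos']
for dz in (-49.6,-39.6,-20.6): print(dz,((proj('scene',o+[0,0,dz])-[240,150]+.44)*8).round(0))
"
```

```text
time_s: 17.23
ee_pos: [607.3, 2.0, 192.1]
eef_rot: [-1.875, -2.52, 0.001]
force: [-0.1, 0.7, 0.8]
width: 28.5
gripper_force: 79.0
t 17.23 tcp [607.3   2.  192.1] yaw_y 16.72 z [-0.001  0.    -1.   ] F [-0.1  0.7  0.8] w 28.5 gf 79.0 q6 [-0.2  -0.49]
shift cm [-0.12 -0.12  1.21]
-49.6 [211. 404.]
-39.6 [211. 380.]
-20.6 [210. 333.]
```

View pics/m1.png

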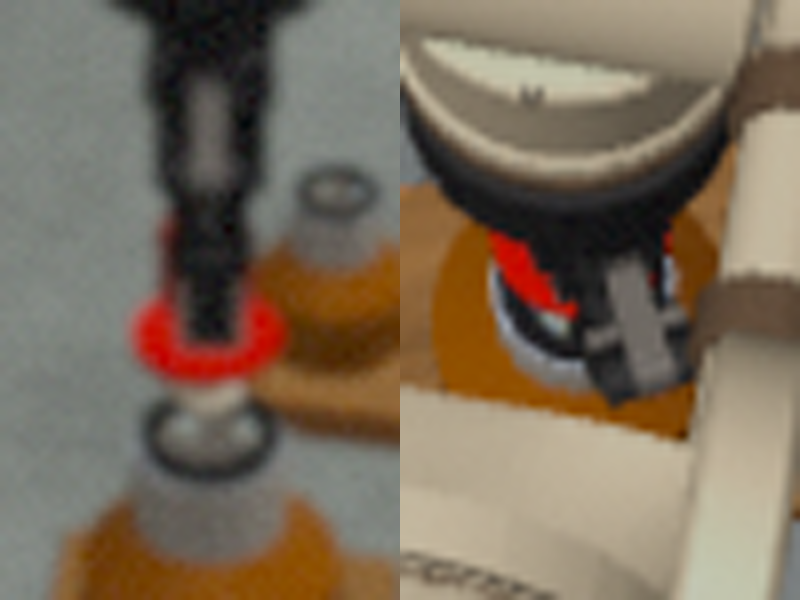

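In the scene view, the flange centre at (210,334) matches the TCP prediction and the seal ring centre is at (210,437), directly below it. So the alignment is good, and I'll descend in stages while watching the force.

```bash
python3 -m inch '[{"wx":0,"wy":0,"wz":0,"x":0,"y":0,"z":0.5,"fingers":-0.5},{"wx":0,"wy":0,"wz":0,"x":0,"y":0,"z":0.6,"fingers":-0.5},{"wx":0,"wy":0,"wz":0,"x":0,"y":0,"z":0.6,"fingers":-0.5},{"wx":0,"wy":0,"wz":0,"x":0,"y":0,"z":0.4,"fingers":-0.5},{"wx":0,"wy":0,"wz":0,"x":0,"y":0,"z":0.2,"fingers":-0.5},{"wx":0,"wy":0,"wz":0,"x":0,"y":0,"z":0,"fingers":-0.5},{"wx":0,"wy":0,"wz":0,"x":0,"y":0,"z":0,"fingers":-0.5}]'
python3 -m inch '[{"wx":0,"wy":0,"wz":0,"x":0,"y":0,"z":0.2,"fingers":-0.5},{"wx":0,"wy":0,"wz":0,"x":0,"y":0,"z":0.2,"fingers":-0.5},{"wx":0,"wy":0,"wz":0,"x":0,"y":0,"z":0.1,"fingers":-0.5},{"wx":0,"wy":0,"wz":0,"x":0,"y":0,"z":0,"fingers":-0.5}]'
```

```text
time_s: 17.92
ee_pos: [607.1, 2.2, 169.2]
eef_rot: [-1.874, -2.52, 0.001]
force: [-2.6, -0.6, 0.0]
width: 28.6
gripper_force: 78.7
time_s: 18.25
ee_pos: [607.6, 2.0, 165.5]
eef_rot: [1.874, 2.521, -0.0]
force: [-4.8, -0.5, 6.0]
width: 28.1
gripper_force: 79.2
```

```bash
python3 -m inch '[{"wx":0,"wy":0,"wz":0,"x":0.05,"y":-0.15,"z":-0.1,"fingers":-0.5},{"wx":0,"wy":0,"wz":0,"x":0,"y":0,"z":0.1,"fingers":-0.5},{"wx":0,"wy":0,"wz":0,"x":0,"y":0,"z":0,"fingers":-0.5}]'
```

```text
time_s: 18.5
ee_pos: [606.1, 1.9, 165.3]
eef_rot: [1.874, 2.52, -0.0]
force: [-5.3, -0.6, 4.4]
width: 28.7
gripper_force: 79.0
```

```bash
python3 -m inch '[{"wx":0,"wy":0,"wz":0,"x":0.05,"y":-0.15,"z":0,"fingers":-0.5},{"wx":0,"wy":0,"wz":0,"x":0,"y":0,"z":0,"fingers":-0.5},{"wx":0,"wy":0,"wz":0,"x":0,"y":0,"z":0,"fingers":-0.5}]'
python3 -c "
from h import *
go((605,0,101+49.6));print(ctrl.get_obs()['moment'])"
```

```text
time_s: 18.75
ee_pos: [604.6, 2.0, 165.0]
eef_rot: [1.874, 2.52, 0.0]
force: [-3.0, -1.5, 4.7]
width: 28.4
gripper_force: 79.0
t 18.75 tcp [604.6   2.  165. ] yaw_y 16.73 z [ 0.001 -0.    -1.   ] F [-3.  -1.5  4.7] w 28.4 gf 79.0 q6 [-0.2  -0.49]
shift cm [-0.21 -0.02  1.44]
[-0.21928546  0.72622452  0.03835174]
```

```bash
python3 -m inch '[{"wx":0,"wy":0,"wz":0,"x":-0.1,"y":-0.15,"z":0,"fingers":-0.5},{"wx":0,"wy":0,"wz":0,"x":0,"y":0,"z":0,"fingers":-0.5},{"wx":0,"wy":0,"wz":0,"x":0,"y":0,"z":0,"fingers":-0.5}]'
```

```text
time_s: 19.0
ee_pos: [603.9, 1.0, 165.0]
eef_rot: [1.874, 2.52, 0.002]
force: [-1.6, 0.9, 4.1]
width: 28.4
gripper_force: 79.0
```

```bash
python3 -m inch '[{"wx":0,"wy":0,"wz":0,"x":0.05,"y":-0.06,"z":0.1,"fingers":-0.5},{"wx":0,"wy":0,"wz":0,"x":0,"y":0,"z":0.1,"fingers":-0.5},{"wx":0,"wy":0,"wz":0,"x":0,"y":0,"z":0.1,"fingers":-0.5},{"wx":0,"wy":0,"wz":0,"x":0,"y":0,"z":0.1,"fingers":-0.5},{"wx":0,"wy":0,"wz":0,"x":0,"y":0,"z":0,"fingers":-0.5},{"wx":0,"wy":0,"wz":0,"x":0,"y":0,"z":0,"fingers":-0.5}]'
```

```text
time_s: 19.5
ee_pos: [603.4, 1.2, 161.1]
eef_rot: [1.874, 2.519, 0.002]
force: [-0.5, 0.8, 4.9]
width: 28.4
gripper_force: 79.1
```

```bash
python3 -m inch '[{"wx":0,"wy":0,"wz":0,"x":0,"y":0,"z":0.1,"fingers":-0.5},{"wx":0,"wy":0,"wz":0,"x":0,"y":0,"z":0.1,"fingers":-0.5},{"wx":0,"wy":0,"wz":0,"x":0,"y":0,"z":0,"fingers":-0.5},{"wx":0,"wy":0,"wz":0,"x":0,"y":0,"z":0,"fingers":-0.5}]'
```

```text
time_s: 19.83
ee_pos: [602.8, 1.4, 157.2]
eef_rot: [1.875, 2.521, 0.001]
force: [4.2, 0.9, -5.7]
width: 28.2
gripper_force: 79.1
```

It has snapped through: the force has turned to a pull. I'll recentre and press on to the seal.

```bash
python3 -m inch '[{"wx":0,"wy":0,"wz":0,"x":-0.02,"y":0.08,"z":0.1,"fingers":-0.5},{"wx":0,"wy":0,"wz":0,"x":0,"y":0,"z":0.1,"fingers":-0.5},{"wx":0,"wy":0,"wz":0,"x":0,"y":0,"z":0.1,"fingers":-0.5},{"wx":0,"wy":0,"wz":0,"x":0,"y":0,"z":0.1,"fingers":-0.5},{"wx":0,"wy":0,"wz":0,"x":0,"y":0,"z":0,"fingers":-0.5},{"wx":0,"wy":0,"wz":0,"x":0,"y":0,"z":0,"fingers":-0.5}]'
```

```text
time_s: 20.33
ee_pos: [602.9, 1.3, 154.0]
eef_rot: [-1.874, -2.52, 0.001]
force: [1.9, 1.3, -5.7]
width: 28.4
gripper_force: 79.1
```

```bash
python3 -m inch '[{"wx":0,"wy":0,"wz":0,"x":0,"y":0,"z":0.1,"fingers":-0.5},{"wx":0,"wy":0,"wz":0,"x":0,"y":0,"z":0.1,"fingers":-0.5},{"wx":0,"wy":0,"wz":0,"x":0,"y":0,"z":0,"fingers":-0.5},{"wx":0,"wy":0,"wz":0,"x":0,"y":0,"z":0,"fingers":-0.5}]'
```

```text
time_s: 20.67
ee_pos: [603.4, 1.2, 153.1]
eef_rot: [1.874, 2.521, -0.0]
force: [0.2, 0.3, 0.8]
width: 28.4
gripper_force: 79.7
```

```bash
python3 -m inch '[{"wx":0,"wy":0,"wz":0,"x":0,"y":0,"z":0.1,"fingers":-0.5},{"wx":0,"wy":0,"wz":0,"x":0,"y":0,"z":0.1,"fingers":-0.5},{"wx":0,"wy":0,"wz":0,"x":0,"y":0,"z":0.1,"fingers":-0.5},{"wx":0,"wy":0,"wz":0,"x":0,"y":0,"z":0,"fingers":-0.5},{"wx":0,"wy":0,"wz":0,"x":0,"y":0,"z":0,"fingers":-0.5},{"wx":0,"wy":0,"wz":0,"x":0,"y":0,"z":0,"fingers":-0.5}]'
```

```text
time_s: 21.17
ee_pos: [603.7, 1.0, 150.6]
eef_rot: [1.874, 2.52, 0.0]
force: [-3.1, 0.2, 6.3]
width: 27.9
gripper_force: 80.4
```

```bash
python3 -m inch '[{"wx":0,"wy":0,"wz":0,"x":0,"y":0,"z":0.12,"fingers":-0.5},{"wx":0,"wy":0,"wz":0,"x":0,"y":0,"z":0,"fingers":-0.5},{"wx":0,"wy":0,"wz":0,"x":0,"y":0,"z":0,"fingers":-0.5},{"wx":0,"wy":0,"wz":0,"x":0,"y":0,"z":0,"fingers":-0.5},{"wx":0,"wy":0,"wz":0,"x":0,"y":0,"z":0,"fingers":-0.5},{"wx":0,"wy":0,"wz":0,"x":0,"y":0,"z":0,"fingers":-0.5}]'
python3 -c "
from h import *
go((603.7,1,149.6))
cv2.imwrite('pics/f1.png',np.hstack([cv2.resize(read_camera('scene')[150:225,240:290,::-1],None,fx=8,fy=8,interpolation=cv2.INTER_CUBIC),cv2.resize(read_camera('scene')[130:290,300:406,::-1],(398,600))]))"
```

```text
time_s: 21.67
ee_pos: [603.7, 1.0, 149.7]
eef_rot: [1.874, 2.52, 0.0]
force: [-3.2, 1.1, 8.3]
width: 28.1
gripper_force: 80.6
t 21.67 tcp [603.7   1.  149.7] yaw_y 16.74 z [ 0.001 -0.001 -1.   ] F [-3.2  1.1  8.3] w 28.1 gf 80.6 q6 [-0.2  -0.49]
shift cm [-0.   -0.    0.01]
```

View pics/f1.png

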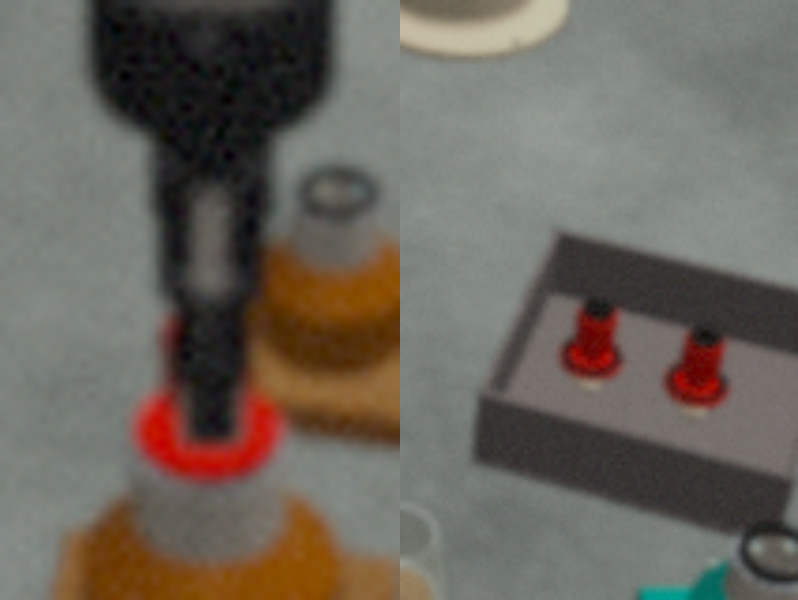

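The flange at (208,433) sits down on the collar. The push is 8.3 N, which means about 4 mm of squeeze, and both rejects are still in the bin.

```bash
python3 -c "
from workcell import ctrl
print(ctrl.hand_in())"
```

```text
the job is handed in; nothing more can be done
None
```

Job handed in at about 22 s: both rejects are in the grey bin, and the plain stopper is snapped into the amber bottle and held down with about 8 N, squeezing the seal an estimated 4 of 5 mm (judged from tool height and force; the flange hides the seal).

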